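# Feed a spent battery into the lever-lid bin

### The arm

A 6-joint arm with a two-finger parallel gripper is mounted at the origin on the work surface. World frame = base frame: x ahead of the robot, y to its left, z up, the work surface at z = 0. Lengths are in m, angles in rad, forces in N, time in s.
With the tool pointing down it reaches from about 0.275 to 1 m from the base axis. Payload 8.4 kg.
Tool frame: the origin (TCP) lies on the centre line of the jaws, within the pads' length; the fingertips stand 22 mm ahead of it and the grasp point (between the pads) lies 3 mm ahead of it; z points along the fingers, y is the line along which they close (so a half turn about z gives the same grasp; the last joint's range is limited). The gripper opens to 85 mm and grips with 20 to 120 N. Pads are 22 mm wide; open, the fingers measure 114 mm over their backs; the gripper's body (76 mm by 85 mm) begins 54 mm behind the grasp point. The pads swing forward as they close: fully open they stand 13 mm farther back than shut.
Start: joints at [1.233, 0.353, 1.633, -0, 1.155, -0.002], TCP at [0.206, 0.59, 0.253] pointing down, gripper open.
Joint ranges: [-2.63, 2.63], [-0.92, 2.1], [0.06, 2.66], [-1.3, 4.44], [0, 2.69], [-3.02, 3.02]. Speed limits (rad/s): [2.22, 2.22, 2.79, 3.14, 3.14, 3.14].

### API

Orientations are given as a unit quaternion [x, y, z, w].
In Python, from cell import env gives the robot as it stands. The module is installed in compiled form; this text tells all that it offers. Calls block until the motion is done:
- env.move_pose(position, orientation): joint-space move of the TCP to a pose.
- env.move_l(position, rot=None, speed=0.15, stop_force=None): straight line of the TCP; rot=None keeps the orientation; speed is the mean speed in m/s. With stop_force (N) it stops when the force on the tool has changed by that much, and returns True; else False.
- env.goto_joints(angles): joint-space move.
- env.gripper_open() and env.grab(): open the fingers fully, or close them until they stop; the grip force is fixed at half the most.
- env.pause(seconds).
- env.inverse_kinematics(position, orientation): joint angles nearest the present ones, or None.
- env.get_obs(): the state.
- env.read_camera(name): name is "scene" or "side" or "wrist"; returns a dict with "image" (480x640x3 uint8, red, green, blue), "fx", "fy", "cx", "cy" (pixels), "k1" (the pictures are not rectified: a ray, as slopes to the right and down, at radius r is drawn at 1 + k1 r^2 times it, then the intrinsics apply), "T" (4x4, takes a point from camera to world coordinates). Camera axes: x right, y down, z forward; pixel columns grow to the right and rows downward; lengths in m; the calibration is good to about 2 mm. A picture is of the moment at which its call begins. There is no depth.
A pose or a line that the arm cannot do raises env.PlanningError and nothing moves.
- env.close_job(): hands the job in; it is judged then, once.
Trained networks look in a picture, given as the dict that the camera call returned (one of the last four; its "shot" number tells which), for a name from the list of things; names that differ only in an ending like _2 or _b are one class to them, and where a whole thing is asked for, a point or a joint stands for the part that bears it (a point fixed in the world has none). Each returns a list of dicts, best first, with "confidence" (0 to 1); they miss things now and then, are a little off and sometimes report something else, mostly with a low value. They report only what shows in the picture. A call takes as long as a camera call.
- env.search_frame(picture, name): "rect" ([centre column, centre row, width, height] in pixels, round what is visible of it).
- env.place_of(picture, name): "xy" ([column, row] in pixels: a listed point, or the origin of a listed thing).
The state is a dict: "time": time; "q": joint angles; "joint_vel": joint speeds; "joint_efforts": joint torques, N m; "tcp_pos": TCP position; "ee_rot": TCP orientation; "contact_force": force on the tool from outside, world axes, zero at the start; "torque": the same for the moment, N m; "grip_width": finger opening in m; "finger_force": force on a finger pad.
Only numpy, scipy, OpenCV 4.12 (cv2) and the standard library are available. Lean on these libraries where they do the work, as an engineer would, in place of code of your own. Each camera call takes 0.05 s, during which the arm holds its last target. There are 200 camera calls.

### The job

Press the steel lever of the battery bin down as far as it goes, so that its lid stands wide open, and keep it open until the spent battery on the ramp has rolled into the bin. Then ease the lever slowly back up so the lid closes gently and never slams or drops, and take the hand away. Only press the lever with the fingers: do not touch the lid or the battery, and leave the mug, the jar and the charger where they are.

Things in the scene. Friction and masses are not known exactly. Their poses are not given: they have to be found in the camera images.
- bin: Battery bin, white plastic box 140 (x) by 124 (y) mm, rim 116 mm high, on a grey base 160 by 128 by 30 mm, fixed to the desk. Origin: centre of its underside; +x is its back (hinge side), -x its front (lever side), z up; it may be turned about z. A 58 mm wide ramp slopes down 20 degrees into its front; the ramp's outer end is 134 mm in front of the origin, 126 mm high. Lid top 122 mm high.
- lever_pad (a point): Centre of the top face of the flat steel lever pad, 40 (x) by 60 (y) by 8 mm: at rest 215 mm in front of the bin's origin, 75 mm above the desk, level. It sits on a 10 mm cross bar whose side bars run back along the box to a pivot 7 mm behind the bin's origin, 50 mm high. Fully pressed it is 49 mm lower, shifted level by under 6 mm and tilted 13 degrees, front edge low. Nothing stands over it.
- lever (a joint): Lever angle in rad about its pivot: 0 up at rest, 0.222 pressed fully down against a hard stop. A spring and the weight of the lid push it back up: it takes about 4 to 8 N at the pad; let go, it flies up and the lid slams.
- lid (a joint): Lid angle in rad about the hinge along the back rim: 0 shut, 0.8 wide open with the lever fully down (front edge then about 225 mm high). Linked rigidly, 3.6 rad of lid per rad of lever, 0.016 rad per mm of pad travel: raising the pad at 30 mm/s shuts the lid at about 0.5 rad/s; meeting the rim at three times that is a slam.
- lid_panel: The grey lid, 148 by 128 mm, 5 mm thick, with a skirt 26 mm deep along its front edge that holds the battery back on the ramp. Origin on the hinge axis at the back rim, 70 mm behind the bin's origin, 118 mm high; shut, the panel reaches from there 148 mm along its own -x.
- battery: Spent AA battery, dark steel cylinder 50 mm long, 14.5 mm diameter, 23 g, loose. Origin: its centre; its length lies along its own y. It lies across the ramp against the lid's skirt, about 86 mm in front of the bin's origin and 102 mm high, and rolls under the lid by itself into the bin as soon as the lid lifts.
- bin_floor (a point): Centre of the bin's inner floor, 30 mm above the desk; the inside is 132 by 116 mm. The battery lying on it has its centre about 7 mm above it.
- mug: White ceramic mug, 76 mm wide, 90 mm high, a handle at its own +y, loose. Origin: centre of its underside. It stands beside the bin, at either side.
- jar: Closed amber jar, 60 mm wide, 85 mm high, loose. Origin: centre of its underside. It stands beside the bin, at the other side from the mug.
- charger: White charger block, 50 by 50 by 28 mm high, loose. Origin: centre of its underside. It lies to the left of the lever pad as seen from the robot, at least 95 mm from the pad's centre.

How it is judged:
By the outcome, as a careful person would: the job done as asked, in the order asked, and still so for the second after the job is handed in, with the robot touching nothing.
It also fails if it takes over 40 s, if anything falls off the work surface, if the arm or the gripper's body presses on something with over 40 N, if the wrist force passes 120 N, or if a joint passes its speed limit or range.

## Working session

There is one attempt and no reset: what is moved stays moved. The work goes in short steps, each a Python script; the robot and the scene stay as the last script left them, time stands still between calls to the robot, and variables do not carry over. Pictures are saved under pics/ and viewed, at most 10 in all, crops included, and the job is handed in when it is done.

```bash
mkdir -p pics; cat > h.py <<'E'
import numpy as np, cv2
from cell import env
def ray(p,uv):
    K=np.array([[p["fx"],0,p["cx"]],[0,p["fy"],p["cy"]],[0,0,1]])
    x,y=cv2.undistortPoints(np.array([[uv]],float),K,np.array([p["k1"],0,0,0,0.]))[0,0]
    T=np.array(p["T"]); return T[:3,3],T[:3,:3]@np.array([x,y,1.])
def onz(p,uv,z):
    o,d=ray(p,uv); return o+d*(z-o[2])/d[2]
def save(p,n): cv2.imwrite(f"pics/{n}.png",cv2.cvtColor(p["image"],cv2.COLOR_RGB2BGR))
E
python3 - <<'E'
from h import *
Z=dict(bin=0,lever_pad=.075,battery=.102,lid_panel=.118,mug=0,jar=0,charger=0)
for c in("scene","side"):
    p=env.read_camera(c); save(p,c+"0")
    for n,z in Z.items():
        r=env.place_of(p,n)[:2]
        print(c,n,[(np.round(a["xy"]),round(a["confidence"],2),np.round(onz(p,a["xy"],z)[:2],3)) for a in r])
print(env.get_obs()["time"],env.get_obs()["ee_rot"])
E
```

```text
scene bin [(array([326., 364.]), 0.93, array([ 0.73 , -0.106]))]
scene lever_pad [(array([213., 302.]), 0.79, array([ 0.521, -0.165]))]
scene battery [(array([278., 309.]), 0.49, array([ 0.643, -0.123]))]
scene lid_panel [(array([362., 333.]), 0.96, array([ 0.791, -0.089]))]
scene mug [(array([247., 458.]), 0.74, array([ 0.738, -0.316]))]
scene jar []
scene charger [(array([243., 271.]), 0.87, array([ 0.451, -0.028]))]
side bin [(array([334., 209.]), 0.98, array([ 0.729, -0.107])), (array([307., 156.]), 0.23, array([ 0.91 , -0.215]))]
side lever_pad [(array([434., 214.]), 0.85, array([ 0.52 , -0.165]))]
side battery [(array([373., 180.]), 0.57, array([ 0.658, -0.141]))]
side lid_panel [(array([305., 156.]), 0.88, array([ 0.801, -0.091]))]
side mug [(array([382., 168.]), 0.95, array([ 0.741, -0.304]))]
side jar [(array([419., 292.]), 0.58, array([ 0.458, -0.036]))]
side charger [(array([423., 293.]), 0.84, array([ 0.45, -0.04]))]
0.8 [1.67127944e-01 9.85935216e-01 1.97147685e-05 1.66115944e-06]
```

View pics/scene0.png

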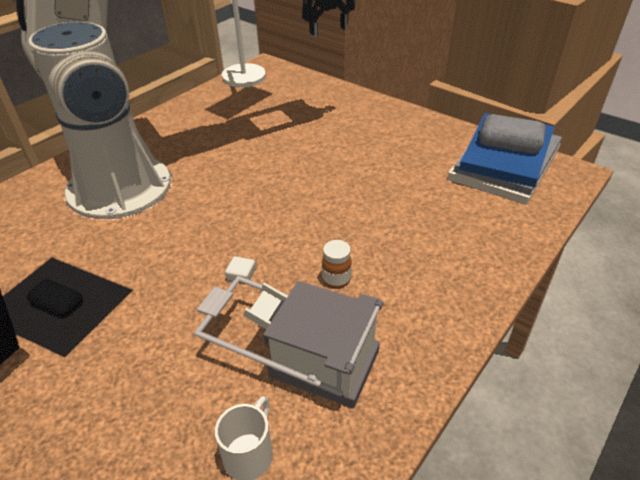

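View pics/side0.png

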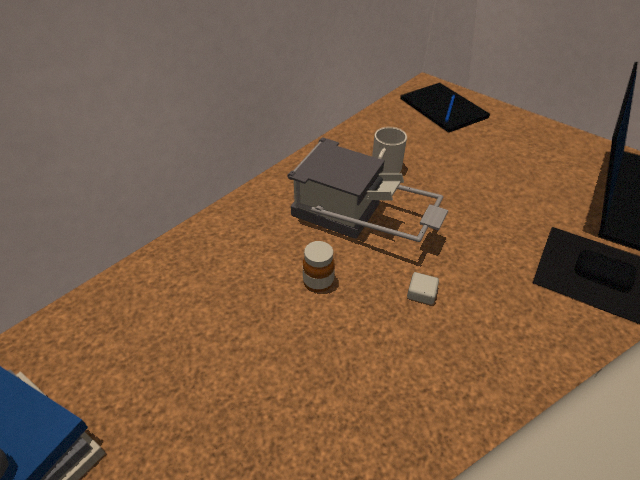

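```bash
cat > go.py <<'E'
from h import *
from scipy.spatial.transform import Rotation as R
yaw=np.arctan2(.0595,.209)
y=np.array([-np.sin(yaw),np.cos(yaw),0]); z=np.array([0,0,-1.]); x=np.cross(y,z)
Q=R.from_matrix(np.c_[x,y,z]).as_quat()
P=np.array([.5205,-.165])-.002*np.array([np.cos(yaw),np.sin(yaw)])
at=lambda h:[*P,h]
def st(m):
    o=env.get_obs(); print(m,round(o["time"],2),np.round(o["tcp_pos"],4),np.round(o["contact_force"],1))
E
python3 - <<'E'
from go import *
env.grab(); env.move_pose(at(.16),Q); st("above")
print(env.move_l(at(.085),speed=.05,stop_force=1.5)); st("contact")
p=env.read_camera("side"); save(p,"contact")
c=cv2.resize(p["image"][110:310,270:530],(780,600)); save({"image":c},"contact_c")
E
```

```text
above 4.46 [ 0.5189 -0.165   0.1601] [-0.3  0.4  0.9]
True
contact 5.59 [ 0.5182 -0.1655  0.0967] [1.4 0.3 4.6]
```

View pics/contact_c.png

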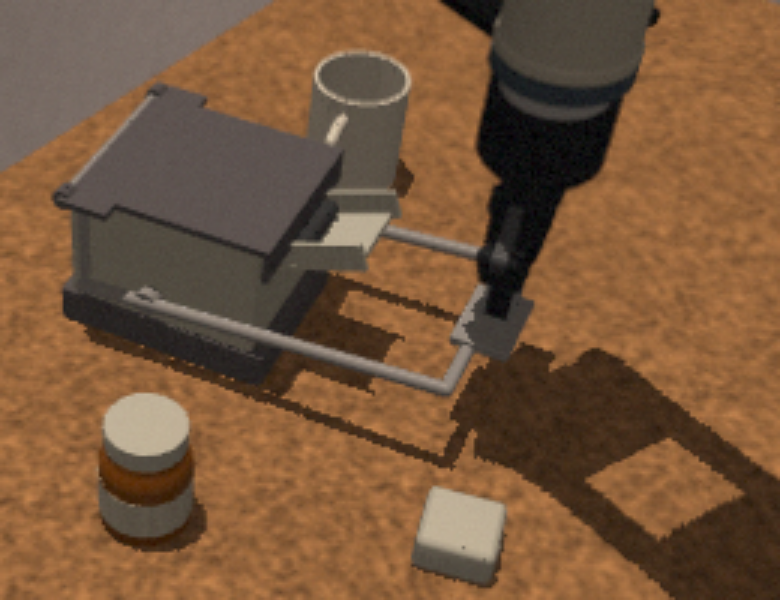

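The fingertips (crop ~495,315) stand in the middle of the lever pad, with contact at the expected height. Next I press down.

```bash
python3 - <<'E'
from go import *
env.move_l(at(.060),speed=.035); st("mid")
print(env.move_l(at(.036),speed=.012,stop_force=18)); st("bottom")
env.pause(1.5); st("hold")
p=env.read_camera("side"); q=env.read_camera("scene")
print([(a["xy"],a["confidence"]) for a in env.place_of(p,"battery")+env.place_of(q,"battery")])
a=cv2.resize(p["image"][90:270,270:480],(400,343)); b=cv2.resize(q["image"][240:410,190:400],(400,343))
save({"image":np.hstack([a,b])},"down")
E
```

```text
mid 6.85 [ 0.5175 -0.1656  0.0599] [-5.  -2.1  4.4]
True
bottom 8.05 [ 0.5184 -0.1655  0.0472] [-6.1  1.3 20. ]
hold 9.55 [ 0.5184 -0.1655  0.0474] [-4.   1.4 16.6]
[]
```

View pics/down.png

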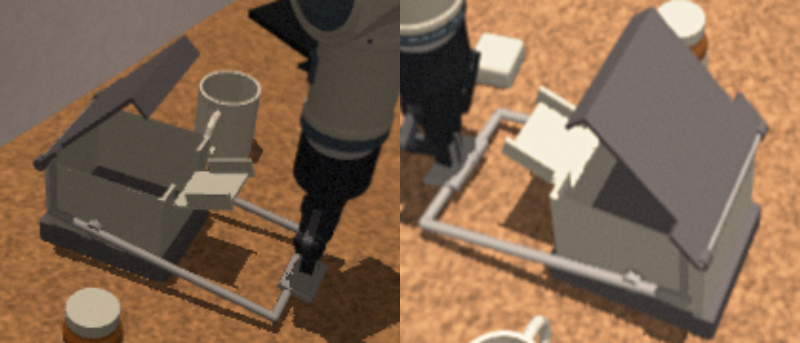

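The lid is wide open and the ramp is empty (side crop ~215,188, scene crop ~550,150), so the battery has rolled in. Now I ease the lever up.

```bash
python3 - <<'E'
from go import *
env.move_l(at(.090),speed=.012); st("nearly")
env.move_l(at(.101),speed=.006); st("up")
env.move_l(at(.20),speed=.06); st("clear")
p=env.read_camera("side"); q=env.read_camera("scene")
a=cv2.resize(p["image"][110:310,270:480],(400,381)); b=cv2.resize(q["image"][240:440,190:400],(400,381))
save({"image":np.hstack([a,b])},"end")
for pic in(p,q): print([(np.round(a["xy"]),np.round(onz(pic,a["xy"],.075),3)) for a in env.place_of(pic,"lever_pad")])
E
```

```text
nearly 13.56 [ 0.5183 -0.1653  0.0901] [-3.8 -1.1  5.3]
up 15.54 [ 0.5186 -0.1655  0.101 ] [0.4 0.  0.6]
clear 17.34 [ 0.5184 -0.1655  0.1997] [ 0.5 -0.   0.2]
[(array([434., 214.]), array([ 0.522, -0.166,  0.075]))]
[(array([215., 301.]), array([ 0.523, -0.161,  0.075]))]
```

View pics/end.png

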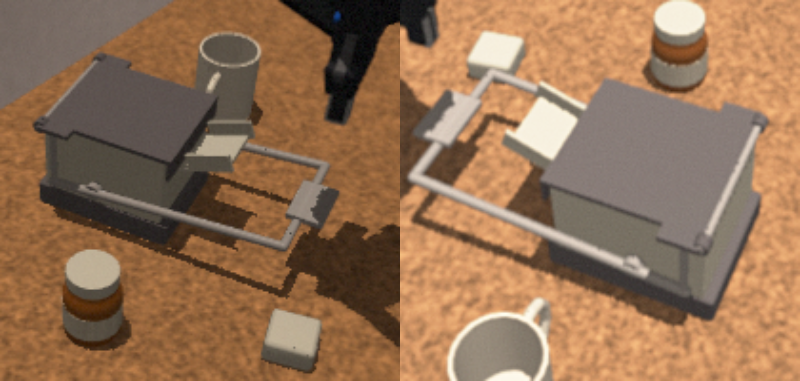

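The lid is shut, the lever pad is level at rest (side crop ~313,203), the ramp is empty, and the mug, jar and charger haven't moved. The hand is clear.

```bash
python3 -c "
from cell import env
print(env.close_job())"
```

```text
the job is handed in; nothing more can be done
None
```

The job is handed in at about 17 s: lever pressed to its stop, ramp empty with the lid open (the battery in the bin was not itself in view), lid eased shut over about 6 s, hand clear, and mug, jar and charger left where they were.

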